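# Put the tester paints away by lid colour and stopper the thinner jug

### The job

Put the painting things away: set the loose blue- and green-lidded paint pots gently, standing upright, into the tray of their own colour beside the pot already there, and put the red-knobbed stopper fully home in the neck of the open jug. The order does not matter. Leave the jug, the yellow-lidded pot and everything else on the bench where they are, and knock nothing over.

Things in the scene. Friction and masses are not known exactly. Their poses are not given: they have to be found in the camera images.
- blue_pot_a: round white plastic paint tester pot, 46 mm diameter (lid 49 mm), 95 mm tall, with a blue screw lid (top 23 mm) and a blue band round its middle, full and closed, about 160 g; origin at the centre of its underside, z up along its axis; loose on the bench, to be put in the blue tray
- blue_pot_b: round white plastic paint tester pot, 46 mm diameter (lid 49 mm), 95 mm tall, with a blue screw lid (top 23 mm) and a blue band round its middle, full and closed, about 160 g; origin at the centre of its underside, z up along its axis; loose on the bench, to be put in the blue tray
- green_pot: round white plastic paint tester pot, 46 mm diameter (lid 49 mm), 95 mm tall, with a green screw lid (top 23 mm) and a green band round its middle, full and closed, about 160 g; origin at the centre of its underside, z up along its axis; loose on the bench, to be put in the green tray
- yellow_pot: round white plastic paint tester pot, 46 mm diameter (lid 49 mm), 95 mm tall, with a yellow screw lid (top 23 mm) and a yellow band round its middle, full and closed, about 160 g; origin at the centre of its underside, z up along its axis; has no tray, stays where it stands
- blue_stored: round white plastic paint tester pot, 46 mm diameter (lid 49 mm), 95 mm tall, with a blue screw lid (top 23 mm) and a blue band round its middle, full and closed, about 160 g; origin at the centre of its underside, z up along its axis; already stands in the blue tray and stays in it
- green_stored: round white plastic paint tester pot, 46 mm diameter (lid 49 mm), 95 mm tall, with a green screw lid (top 23 mm) and a green band round its middle, full and closed, about 160 g; origin at the centre of its underside, z up along its axis; already stands in the green tray and stays in it
- blue_tray: fixed open blue plastic tray, outside 170 mm (its x) by 230 mm (its y) by 45 mm high, walls and floor 5 mm thick; origin at the centre of its underside, z up; one blue-lidded pot already stands near its -y end
- green_tray: fixed open green plastic tray, outside 170 mm (its x) by 230 mm (its y) by 45 mm high, walls and floor 5 mm thick; origin at the centre of its underside, z up; one green-lidded pot already stands near its -y end
- blue_tray_in (a point): centre of the blue tray's inner floor, 5 mm above the bench, axes as the tray
- green_tray_in (a point): centre of the green tray's inner floor, 5 mm above the bench, axes as the tray
- stopper: loose tapered black rubber stopper, 86 mm tall, standing on its narrow end: plug 29 mm diameter at the foot widening to 38 mm at 36 mm up, then a flange 56 mm diameter and 8 mm thick (36 to 44 mm up), then a red cylindrical knob 32 mm diameter, 42 mm tall (44 to 86 mm up) to hold it by; about 70 g; origin at the centre of its narrow underside, z up along its axis
- jug: amber glass thinner jug with a paper label and a red stripe, no cap, 112 mm diameter body up to 105 mm, narrowing to an upright neck of 54 mm outer diameter, rim 185 mm above the bench; 1.4 kg, loose; origin at the centre of its underside. It stays where it stands
- jug_mouth (a point): centre of the jug's rim, 185 mm above its underside; z up along the neck, whose bore is 41 mm diameter and 48 mm deep. Fully home, the stopper's flange rests on the rim and its underside lies 36 mm below this point
- spare_bottle: closed amber bottle with a black cap, 68 mm diameter, 170 mm tall, origin at its underside; bystander
- tape_roll: yellow roll (ring) 100 mm diameter, 36 mm tall, lying flat, origin at its underside; bystander
- filling_knife: spatula-like filling knife lying on the bench, bystander
- screwdriver: screwdriver lying on the bench, bystander
Mind the look-alikes: they are no part of the job. Leave any turquoise look-alike of the jug alone. Leave any pink look-alike of the green_pot alone.

How it is judged (in metres and radians):
At the end, for the whole second after the job is handed in: All blue- and green-lidded pots stand upright (6 degrees) at rest on the floor (6 mm) of the tray of their colour. The stopper is upright in the jug's neck, its foot 32 to 42 mm below the rim, within 6 mm of the axis. Jug and yellow-lidded pot stand upright within 30 mm of their start (x of blue_pot_a in the frame of blue_tray_in between -0.07 and 0.07 m and y of blue_pot_a in the frame of blue_tray_in between -0.1 and 0.1 m and z of each of blue_pot_a, blue_pot_b, blue_stored in the frame of blue_tray_in below 0.006 m and angle between each of blue_pot_a, blue_pot_b, green_pot, blue_stored, green_stored, stopper, yellow_pot's own z axis and vertical below 0.1 rad and linear speed of each of blue_pot_a, blue_pot_b, green_pot, blue_stored, green_stored, stopper below 0.02 m/s and x of blue_pot_b in the frame of blue_tray_in between -0.07 and 0.07 m and y of blue_pot_b in the frame of blue_tray_in between -0.1 and 0.1 m and x of green_pot in the frame of green_tray_in between -0.07 and 0.07 m and y of green_pot in the frame of green_tray_in between -0.1 and 0.1 m and z of each of green_pot, green_stored in the frame of green_tray_in below 0.006 m and x of blue_stored in the frame of blue_tray_in between -0.07 and 0.07 m and y of blue_stored in the frame of blue_tray_in between -0.1 and 0.1 m and x of green_stored in the frame of green_tray_in between -0.07 and 0.07 m and y of green_stored in the frame of green_tray_in between -0.1 and 0.1 m and horizontal distance between stopper and jug_mouth below 0.006 m and z of stopper in the frame of jug_mouth between -0.042 and -0.032 m and angle between jug's own z axis and vertical below 0.05 rad and distance of each of jug, yellow_pot from where it was at the start of the episode below 0.03 m); the robot touches nothing.
It fails at once if a pot is dropped or slammed into a tray (over 0.6 m/s within 30 mm of its floor) ((x of blue_pot_a in the frame of blue_tray_in between -0.07 and 0.07 m and y of blue_pot_a in the frame of blue_tray_in between -0.1 and 0.1 m and z of blue_pot_a in the frame of blue_tray_in below 0.03 m and linear speed of blue_pot_a above 0.6 m/s) or (x of blue_pot_b in the frame of blue_tray_in between -0.07 and 0.07 m and y of blue_pot_b in the frame of blue_tray_in between -0.1 and 0.1 m and z of blue_pot_b in the frame of blue_tray_in below 0.03 m and linear speed of blue_pot_b above 0.6 m/s) or (x of green_pot in the frame of green_tray_in between -0.07 and 0.07 m and y of green_pot in the frame of green_tray_in between -0.1 and 0.1 m and z of green_pot in the frame of green_tray_in below 0.03 m and linear speed of green_pot above 0.6 m/s)).
It fails at once if the jug is shoved over 40 mm or tipped over 0.3 rad (distance of jug from where it was at the start of the episode above 0.04 m or angle between jug's own z axis and vertical above 0.3 rad).
It fails at once if the yellow-lidded pot, a stored pot or the spare bottle is knocked over (0.5 rad) (angle between any of yellow_pot, blue_stored, green_stored, spare_bottle's own z axis and vertical above 0.5 rad).
It fails at once if the yellow-lidded pot, spare bottle, tape roll, filling knife or screwdriver is moved over 40 mm (distance of any of spare_bottle, tape_roll, filling_knife, screwdriver, yellow_pot from where it was at the start of the episode above 0.04 m).
It also fails if it takes over 67 s, if anything falls off the work surface, if the arm or the gripper's body presses on something with over 40 N, if the wrist force passes 120 N, or if a joint passes its speed limit or range.

### The arm

A 6-joint arm with a two-finger parallel gripper is mounted at the origin on the work surface. World frame = base frame: x ahead of the robot, y to its left, z up, the work surface at z = 0. Lengths are in mm, angles in rad, forces in N, time in s.
With the tool pointing down it reaches from about 250 to 725 mm from the base axis. Payload 4 kg.
Tool frame: the origin (TCP) lies midway between the tips of the shut fingers; the grasp point (between the pads) lies 19 mm behind it; z points along the fingers, x is the direction in which the jaws open and shut, and the axes are right-handed (so a half turn about z gives the same grasp; the last joint's range is limited). The gripper opens to 85 mm and grips with 20 to 120 N. Pads are 22 mm wide; open, the fingers measure 114 mm over their backs; the gripper's body (76 mm by 85 mm) begins 54 mm behind the grasp point. The pads swing forward as they close: fully open they stand 13 mm farther back than shut.
Start: joints at [-1.275, 0.241, 0.005, 1.335, 0, 1.571], TCP at [145.751, -478.285, 231.306] pointing down, gripper open.
Joint ranges: [-2.72, 2.72], [-1.05, 1.87], [-1.09, 1.28], [-1.99, 2.15], [-1.42, 1.44], [-3.14, 3.14]. Speed limits (rad/s): [2.79, 2.79, 3.14, 3.14, 3.14, 3.14].

### API

Orientations are given as a unit quaternion [w, x, y, z].
In Python, from cell import env gives the robot as it stands.
- The arm moves only by the tool drive_tool, never from a script. Its argument "increments" is a list that holds one entry, the list of rows, each a list of 4 numbers: the shift along the tool's x, y, z in units of 150 mm (1.0 is 150 mm), then the turn about the tool's z in units of 1.5 rad (1.0 is 1.5 rad). In form: [[[x, y, z, turn], ...]]. A call has 1 to 8 rows; each row shifts and turns the pose as measured when the row begins, along the tool's axes as they then stand; what a row does not reach is not made up. A row lasts 1/10 s, in which the tool goes at most 50 mm and 8.59 degrees, less where a joint would pass 70% of its speed; a pose out of reach is approached as far as the arm can. A call with a number of a shift or a turn outside -1 to 1 is refused whole. A call with a gripper value outside its range is refused whole. "hand" is the gripper command: -1 is shut, 1 is fully open, values between are in proportion, set as the call begins (left out, the last holds). The fingers move at their own pace and stop on an object; the grip force is fixed at half the most. Time passes only in rows, so rows that do not move let the fingers close. It gives the time, the measured TCP pose, the force and the opening at its end, in the units of the state.
- env.get_obs(): the state, without advancing time (a new reading comes with each control period).
- env.grab_frame(name): name is "side" or "top" or "wrist"; returns a dict with "image" (384x512x3 uint8, red, green, blue), "fov_y" (degrees; the focal length in pixels is half the picture's height over the tangent of half this angle, whatever the lens; pixels are square), "cx", "cy" (the principal point, pixels), "position" and "attitude" of the camera in the world; the wrist camera has in their place "hand_eye" (4x4, takes a point from camera to tool coordinates, whose origin is the TCP and whose axes are the tool frame's). Camera axes: x right, y down, z forward; pixel columns grow to the right and rows downward; lengths in mm; the calibration is good to about 2 mm. A picture is of the moment at which its call begins: read the wrist's pose just before it. There is no depth.
- env.hand_in(): hands the job in, once; it reports no verdict.
The state is a dict: "time": time; "joint_pos": joint angles; "qvel": joint speeds; "tau": joint torques, N m; "position": TCP position; "orientation": TCP orientation; "ft_force": force on the tool from outside, world axes, zero at the start; "ft_torque": the same for the moment, N m; "grip_width": finger opening in mm.
Only numpy, scipy, OpenCV 4.12 (cv2) and the standard library are available. Lean on these libraries where they do the work, as an engineer would, in place of code of your own. Each camera call takes 0.05 s, during which the arm holds its last target. There are 200 camera calls.

## Working session

There is one attempt and no reset: what is moved stays moved. The work goes in short steps, Python scripts to look and compute and a tool call to move; the robot and the scene stay as the last step left them, time stands still between calls to the robot, and variables do not carry over. Pictures are saved under pics/ and viewed, about 8 in all and at most 12, crops included, and the job is handed in when it is done.

Besides the shell and the picture viewer there is one more tool, called after "Emit:" in YAML: its name, and indented under it one key for each argument. drive_tool: Moves the arm, as the interface text tells. Shifts and turns lie within -1 to 1; 1 stands for 150 mm of shift or 1.5 rad of turn. Its arguments: {"type":"object","properties":{"increments":{"type":"array","items":{"type":"array","items":{"type":"array","items":{"type":"number"}}}},"hand":{"type":"number"}},"required":["increments"]}

```bash
ls && mkdir -p pics && python3 - <<'E'
from cell import env
import cv2
o=env.get_obs();print(o)
for n in("top","side"):
    f=env.grab_frame(n);cv2.imwrite(f"pics/{n}0.png",cv2.cvtColor(f["image"],cv2.COLOR_RGB2BGR))
    print({k:v for k,v in f.items() if k!="image"})
f=env.grab_frame("wrist");print({k:v for k,v in f.items() if k!="image"})
a=cv2.imread("pics/top0.png");cv2.imwrite("pics/top0b.png",cv2.resize(a,(800,600),interpolation=cv2.INTER_CUBIC))
E
```

```text
pics
{'time': 0.0, 'joint_pos': array([-1.27500955e+00,  2.41437452e-01,  3.76385091e-03,  1.33520588e+00,
        2.37026247e-05,  1.57079270e+00]), 'qvel': array([ 0.00040839, -0.00044654, -0.00062373, -0.00117954,  0.0024421 ,
       -0.00059189]), 'tau': array([-8.14025498e-05, -3.72321618e+01,  2.52406472e+01,  1.69717212e-02,
        8.64186700e-05, -2.70907350e-07]), 'position': array([ 145.57368844, -477.6955016 ,  230.41585699]), 'orientation': array([-6.29463237e-04,  8.03584034e-01, -5.95190403e-01, -8.29938684e-04]), 'ft_force': array([ 0.59751905, -0.08809321, -0.2106882 ]), 'ft_torque': array([-0.01600207, -0.02918856, -0.01871976]), 'grip_width': 85.39920310307882}
{'fov_y': 53.72744294414975, 'cx': 258.3497984550002, 'cy': 190.8861696860092, 'position': array([ 394.54104694,  -30.14688649, 1133.38347799]), 'attitude': array([-0.0434794 ,  0.71488546, -0.69587188,  0.05301548])}
{'fov_y': 53.120273941223225, 'cx': 255.66246155882382, 'cy': 189.1915502385469, 'position': array([-120.7741908 ,  683.89110947,  919.11537112]), 'attitude': array([ 0.15315392, -0.30686604,  0.85182132, -0.39595144])}
{'fov_y': 68.56871741532584, 'cx': 255.1827923805953, 'cy': 193.68559995444656, 'hand_eye': array([[ 9.99999982e-01, -2.80542320e-05, -1.90040731e-04,
        -5.72201738e-01],
       [ 7.67061495e-05,  9.65303700e-01,  2.61129779e-01,
        -6.57296050e+01],
       [ 1.76121225e-04, -2.61129789e-01,  9.65303684e-01,
        -1.43137552e+02],
       [ 0.00000000e+00,  0.00000000e+00,  0.00000000e+00,
         1.00000000e+00]])}
```

View pics/top0b.png

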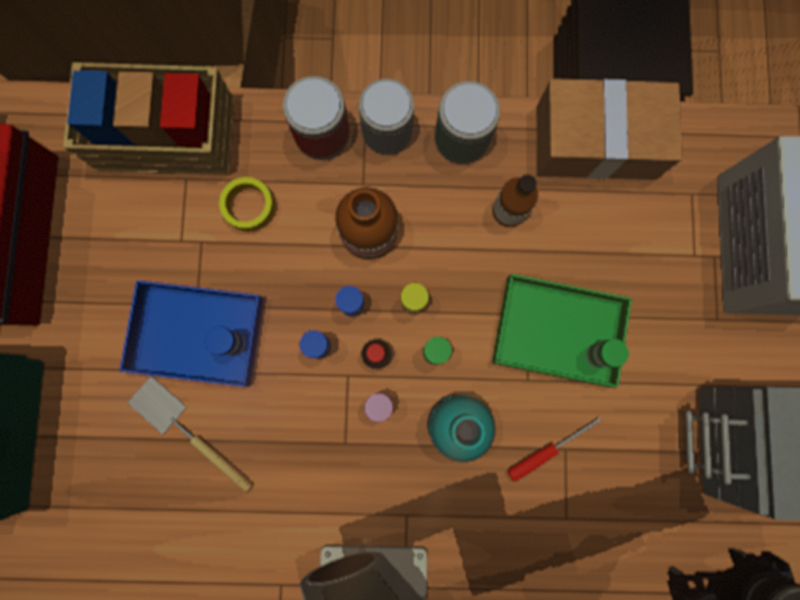

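View pics/side0.png

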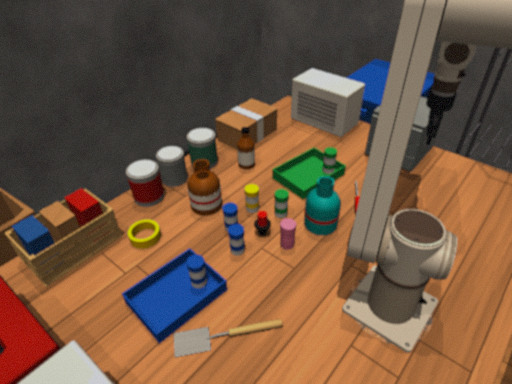

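Top view (800x600 scale): the amber jug is at (367,205), its turquoise look-alike at (462,428). The blue pots are at (350,300) and (315,345), the green pot at (438,350) with the pink look-alike at (379,407), yellow at (415,297), and the stopper at (376,352). The stored pots are at (222,342) in the blue tray and (612,352) in the green tray. The side view agrees.

```bash
cat > h.py <<'E'
from cell import env
import numpy as np, cv2
from scipy.spatial.transform import Rotation as R
def rot(q): return R.from_quat(np.roll(q,-1)).as_matrix()
def cam(f,o=None):
    if "hand_eye" in f:
        H=f["hand_eye"];Rt=rot(o["orientation"]);return Rt@H[:3,:3],o["position"]+Rt@H[:3,3]
    return rot(f["attitude"]),f["position"]
def grab(n):
    o=env.get_obs();f=env.grab_frame(n);f["R"],f["p"]=cam(f,o);f["f"]=192/np.tan(np.radians(f["fov_y"]/2))
    f["hsv"]=cv2.cvtColor(f["image"],cv2.COLOR_RGB2HSV);return f,o
def ray(f,u,v,z):
    d=f["R"]@np.array([(u-f["cx"])/f["f"],(v-f["cy"])/f["f"],1]);return (f["p"]+d*(z-f["p"][2])/d[2])[:2]
def proj(f,P):
    c=f["R"].T@(np.array(P,float)-f["p"]);return c[:2]/c[2]*f["f"]+[f["cx"],f["cy"]]
HUE=dict(blue=(105,125),green=(50,75),yellow=(22,35),red=(174,186),pink=(150,173))
def mask(f,c,s=110,v=40):
    h,S,V=[f["hsv"][...,i].astype(int) for i in range(3)];a,b=HUE[c]
    hh=(((h>=a)&(h<=b))|((h+180>=a)&(h+180<=b)))
    return (hh&(S>s)&(V>v)).astype(np.uint8)
def blobs(m,amin=60):
    n,l,st,ce=cv2.connectedComponentsWithStats(m)
    return [(st[i,4],ce[i],st[i,:4]) for i in range(1,n) if st[i,4]>=amin],l
def save(f,name,scale=1): cv2.imwrite(f"pics/{name}.png",cv2.cvtColor(cv2.resize(f["image"],None,fx=scale,fy=scale,interpolation=3),cv2.COLOR_RGB2BGR))
E
python3 - <<'E'
from h import *
f,o=grab("top")
print(f["R"].round(3))
for u,v in[(350,300),(315,345),(376,352),(438,350),(415,297),(379,407)]:
    print(f["hsv"][int(v*.64),int(u*.64)])
for c in("blue","green","yellow","red","pink"):
    for a,ce,b in blobs(mask(f,c))[0]: print(c,a,ce.round(1),b,"z85",ray(f,*ce,85).round(1))
for n,u,v in[("bt",136,282),("bt",264,296),("bt",248,385),("bt",122,370),("gt",511,276),("gt",630,297),("gt",617,385),("gt",494,362)]:
    print(n,ray(f,u*.64,v*.64,45).round(1))
print("stored b",ray(f,222*.64,342*.64,100).round(1),"g",ray(f,613*.64,352*.64,100).round(1))
print("jug rim",ray(f,366*.64,205*.64,185).round(1),"tq rim",ray(f,467*.64,430*.64,185).round(1))
E
```

```text
[[ 0.026 -0.99   0.136]
 [-1.    -0.028 -0.012]
 [ 0.015 -0.136 -0.991]]
[111 166 137]
[111 163 138]
[  2 189 154]
[ 62 140 133]
[ 31 187 158]
[166  51 154]
blue 769 [56.  62.4] [44 45 25 36] z85 [898.6 554.5]
blue 4346 [122.5 213. ] [ 77 180  89  67] z85 [466.8 330. ]
blue 228 [223.2 191.6] [215 184  17  17] z85 [534.1  55.5]
blue 234 [200.6 220. ] [192 212  18  17] z85 [453.3 114.7]
green 4392 [358.8 211.3] [316 176  88  71] z85 [ 489.2 -323.3]
green 228 [279.7 224. ] [271 216  18  17] z85 [ 448.2 -103.8]
yellow 71 [118.9  43.5] [107  42  24   4] z85 [963.3 377.7]
yellow 543 [156.6 129.2] [140 113  35  34] z85 [707.6 251.3]
yellow 280 [264.9 189.9] [256 181  19  19] z85 [542.1 -60.7]
yellow 92 [135.8 292.8] [122 281  30  26] z85 [254.  278.8]
red 855 [114.6  64.5] [102  46  26  38] z85 [898.  385.2]
red 430 [207.   90.3] [186  74  37  27] z85 [828.2 113.6]
red 327 [  2.5 103. ] [ 0 79 10 69] z85 [771.3 693.8]
red 116 [118.8  88.2] [107  85  23   9] z85 [826.1 367.5]
red 141 [239.7 225.5] [234 219  13  14] z85 [441.3   6.3]
red 289 [340.5 295.4] [325 284  32  24] z85 [ 260.4 -271.4]
bt [560.8 452.7]
bt [541.3 215.4]
bt [377.9 234.9]
bt [398.9 463.9]
gt [ 591.9 -242.5]
gt [ 558.5 -465.2]
gt [ 395.2 -437. ]
gt [ 431.1 -211.4]
stored b [451.3 271. ] g [ 452.1 -410.8]
jug rim [678.6  24.9] tq rim [ 319.  -146.2]
```

Emit:
drive_tool:
  increments:
    - [[0, 0, -0.1, -0.1], [0, 0, -0.1, -0.1], [0, 0, -0.1, -0.1], [0, 0, -0.1, -0.1], [0, 0, -0.1, -0.1], [0, 0, -0.1, -0.1], [0, 0, -0.1, -0.1], [0, 0, 0, -0.1]]
  hand: 1

```text
time: 1.0
position: [145.2, -476.3, 336.7]
orientation: [-0.004, 0.999, -0.034, -0.001]
ft_force: [0.1, 0.2, 0.5]
grip_width: 85.5
```

Emit:
drive_tool:
  increments:
    - [[0.14, -0.29, 0, -0.045], [0.16, -0.29, 0, 0], [0.16, -0.29, 0, 0], [0.16, -0.29, 0, 0], [0.16, -0.29, 0, 0], [0.16, -0.29, 0, 0], [0.16, -0.29, 0, 0], [0.16, -0.29, 0, 0]]

```text
time: 1.8
position: [337.3, -129.2, 336.5]
orientation: [-0.005, 1.0, -0.006, -0.001]
ft_force: [1.7, -0.3, -0.1]
grip_width: 85.2
```

Emit:
drive_tool:
  increments:
    - [[0.2, -0.25, 0, 0], [0.2, -0.25, 0, 0], [0.1, -0.2, 0, 0], [0, 0, 0, 0], [0, 0, 0, 0]]

```text
time: 2.3
position: [416.7, -14.6, 336.7]
orientation: [-0.005, 1.0, 0.0, -0.001]
ft_force: [-0.4, -0.1, -0.9]
grip_width: 85.4
```

```bash
python3 - <<'E'
from h import *
f,o=grab("wrist");print(o["position"].round(1),o["orientation"].round(4),o["joint_pos"].round(2));save(f,"w1",1.5)
for c in("blue","green","yellow","red"):
    for a,ce,b in blobs(mask(f,c),150)[0]: print(c,a,ce.round(1),b,ray(f,*ce,90).round(1))
E
```

```text
[416.7 -14.6 336.7] [-4.7e-03  1.0e+00  1.0e-04 -6.0e-04] [-0.04  0.05  0.05  1.57  0.01  1.53]
blue 1240 [285.1  67.7] [267  47  38  42] [454.2 116. ]
blue 1146 [344.  115.7] [325  97  39  38] [534.4  56.6]
green 858 [277.6 226.1] [262 210  33  33] [ 449.  -100.5]
green 859 [501.6 240.3] [488 213  24  56] [ 784.1 -122.8]
green 4524 [302.9 297.4] [253 266 103  67] [ 491.4 -220.8]
yellow 151 [462.3   2. ] [446   0  35   6] [667.6 189.9]
yellow 1040 [343.2 198.6] [324 181  39  36] [542.5 -58.3]
red 305 [405.7 131.4] [397  97  35  73] [619.6  36.1]
red 158 [219.8 147.6] [201 139  28  26] [367.3  14.4]
red 498 [273.8 152. ] [262 139  25  26] [441.5   8.4]
red 170 [206.3 220.8] [174 212  56  33] [344.  -92.4]
red 226 [179.5 316.9] [166 310  23  17] [ 293.4 -257.1]
```

View pics/w1.png

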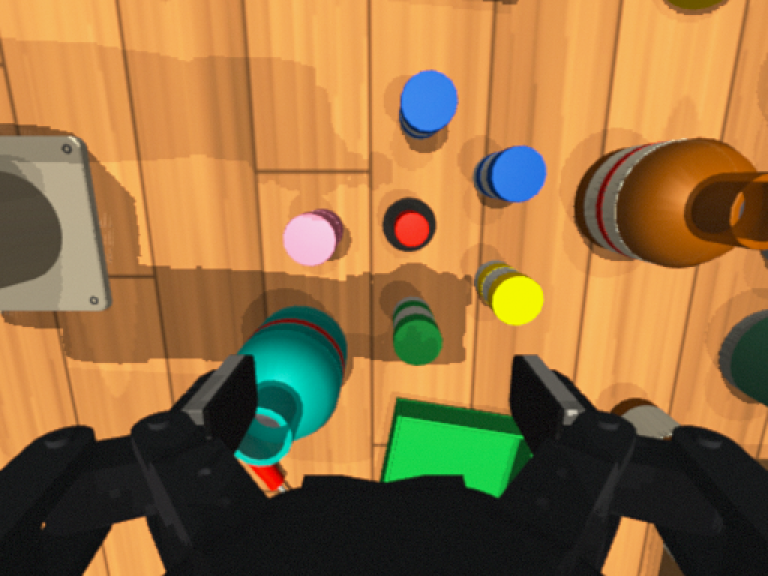

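Wrist view (1.5x). The candidates are the blue lids at (430,98) and (519,173), the green lid at (417,342) against the pink at (311,238), the red knob at (412,230), and the amber neck off the right edge against the turquoise jug at (265,435). By the description I choose both blues, the dark green, the red knob and the amber jug.

```bash
python3 - <<'E'
from h import *
f,o=grab("wrist")
for n,u,v,z in[("blue2",431,99,95),("blue1",519,173,95),("green",417,343,95),("yellow",517,300,95),("stop",412,230,86),("pink",310,239,95)]:
    p=ray(f,u/1.5,v/1.5,z);print(n,p.round(1))
# precise: lid-top by circle of known radius, fitting min enclosing circle of bright part
t,_=grab("top")
for n,u,v,z in[("blue2",200.6,220,92),("blue1",223.2,191.6,92),("green",279.7,224,92),("stop",239.7,225.5,84)]:
    print(n,ray(t,u,v,z).round(1))
print(rot(o["orientation"]).round(4).tolist())
E
```

```text
blue2 [456.7 116.9]
blue1 [535.7  56.7]
green [ 449.1 -102.8]
yellow [543.1 -59.3]
stop [443.1   5.8]
pink [349.4  -1.3]
blue2 [453.  113.6]
blue1 [533.1  54.9]
green [ 447.8 -103.3]
stop [441.2   6.5]
[[1.0, -0.0009, -0.001], [-0.0009, -1.0, 0.0098], [-0.001, -0.0098, -1.0]]
```

Emit:
drive_tool:
  increments:
    - [[0.065, -0.22, 0.2, 0], [0.065, -0.22, 0.2, 0], [0.065, -0.22, 0.2, 0], [0.06, -0.2, 0.2, 0], [0, 0, 0.2, 0], [0, 0, 0.2, 0], [0, 0, 0, 0]]

```text
time: 3.15
position: [459.4, 107.2, 156.5]
orientation: [-0.004, 1.0, -0.013, 0.005]
ft_force: [-0.5, -0.9, -0.2]
grip_width: 85.3
```

Emit:
drive_tool:
  increments:
    - [[-0.03, -0.05, 0.1, -0.017], [0, 0, 0.15, 0], [0, 0, 0.15, 0], [0, 0, 0.14, 0], [0, 0, 0.1, 0], [0, 0, 0, 0]]

```text
time: 3.75
position: [463.0, 108.9, 68.0]
orientation: [-0.005, 1.0, -0.007, 0.012]
ft_force: [-0.7, -0.6, -0.0]
grip_width: 85.6
```

```bash
python3 - <<'E'
from h import *
f,o=grab("wrist");print(o["position"].round(1),o["orientation"].round(4))
save(f,"w2",1.0)
m=mask(f,"blue");print([(a,ce.round(1),b,ray(f,*ce,95).round(1)) for a,ce,b in blobs(m,400)[0]])
E
```

```text
[463.  108.9  68. ] [-0.0046  0.9999 -0.0074  0.0122]
[(np.int32(7636), array([277.5,  13.4]), array([106,   0, 303,  39], dtype=int32), array([471.8, 211.9])), (np.int32(8831), array([238.8, 245.7]), array([186, 191, 106, 108], dtype=int32), array([454.8, 119.6])), (np.int32(477), array([330.2, 275.1]), array([321, 255,  20,  47], dtype=int32), array([496.9, 103.7])), (np.int32(1189), array([421.3, 364.9]), array([400, 344,  44,  40], dtype=int32), array([547.2,  50.2]))]
```

View pics/w2.png

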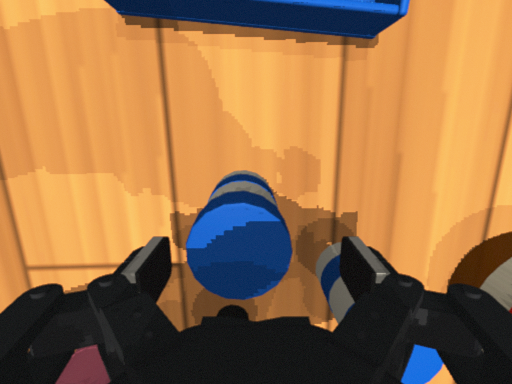

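The near crop shows the blue lid centred at (239,246), about 8 mm off in x and y. I'll correct, then grip.

Emit:
drive_tool:
  increments:
    - [[-0.03, -0.03, 0, 0], [-0.03, -0.03, 0, 0], [0, 0, 0.03, 0], [0, 0, 0.02, 0], [0, 0, 0, 0]]

```text
time: 4.3
position: [458.5, 119.1, 66.7]
orientation: [-0.006, 1.0, -0.008, 0.018]
ft_force: [0.1, 0.7, -0.3]
grip_width: 85.3
```

Emit:
drive_tool:
  increments:
    - [[0, 0, 0, 0], [0, 0, 0, 0], [0, 0, 0, 0], [0, 0, 0, 0], [0, 0, 0, 0], [0, 0, 0, 0]]
  hand: -1

```text
time: 4.9
position: [458.2, 119.2, 67.1]
orientation: [-0.006, 1.0, -0.008, 0.017]
ft_force: [-0.7, 0.2, 1.6]
grip_width: 47.9
```

Emit:
drive_tool:
  increments:
    - [[0, 0, -0.1, 0], [0, 0, -0.25, 0], [0, 0, -0.25, 0], [0, 0, -0.25, 0], [0, 0, -0.15, 0], [0, 0, 0, 0]]

```text
time: 5.5
position: [450.5, 116.5, 218.5]
orientation: [-0.005, 1.0, -0.009, 0.013]
ft_force: [0.5, -0.1, -1.9]
grip_width: 47.5
```

Emit:
drive_tool:
  increments:
    - [[0, -0.15, 0, 0], [0, -0.25, 0, 0], [0, -0.28, 0, 0], [0, -0.28, 0, 0], [0, -0.28, 0, 0], [0, -0.28, 0, 0], [0, -0.28, 0, 0], [0, 0, 0, 0]]

```text
time: 6.3
position: [452.9, 392.6, 205.2]
orientation: [0.0, 1.0, -0.012, 0.007]
ft_force: [0.1, -0.7, -1.5]
grip_width: 47.3
```

Emit:
drive_tool:
  increments:
    - [[0.1, -0.05, 0.15, 0], [0, 0, 0.2, 0], [0, 0, 0.2, 0], [0, 0, 0.15, 0], [0, 0, 0.08, 0], [0, 0, 0, 0]]

```text
time: 6.9
position: [466.2, 396.8, 72.4]
orientation: [0.006, 1.0, -0.01, 0.002]
ft_force: [-0.6, 0.9, 4.1]
grip_width: 47.6
```

Emit:
drive_tool:
  increments:
    - [[0, 0, 0, 0], [0, 0, 0, 0], [0, 0, 0, 0], [0, 0, 0, 0], [0, 0, 0, 0]]
  hand: 1

```text
time: 7.4
position: [466.7, 396.2, 73.7]
orientation: [0.005, 1.0, -0.011, 0.003]
ft_force: [0.2, -0.0, -0.2]
grip_width: 85.7
```

Emit:
drive_tool:
  increments:
    - [[0, 0, -0.1, 0], [0, 0, -0.25, 0], [0, 0, -0.25, 0], [0, 0, -0.2, 0], [0, 0, 0, 0]]

```text
time: 7.9
position: [465.6, 397.4, 198.7]
orientation: [0.005, 1.0, -0.01, 0.003]
ft_force: [0.2, 0.8, 0.0]
grip_width: 85.2
```

```bash
python3 - <<'E'
from h import *
o=env.get_obs();print(o["position"].round(1),o["orientation"].round(4))
f,o=grab("top");save(f,"t1",1.5)
E
```

```text
[465.6 397.4 198.7] [ 0.005   0.9999 -0.0105  0.0025]
```

View pics/t1.png

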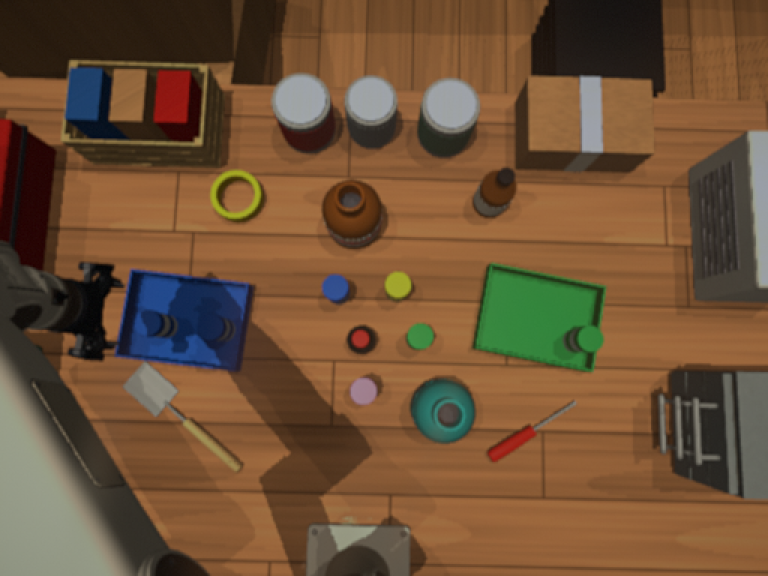

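The blue pot stands upright in the blue tray at (158,323), clear of the stored one at (215,328). Next is the other blue pot.

Emit:
drive_tool:
  increments:
    - [[0.03, 0.15, 0, 0], [0.06, 0.3, 0, -0.014], [0.07, 0.3, 0, 0], [0.07, 0.3, 0, 0], [0.07, 0.3, 0, 0], [0.07, 0.3, 0, 0], [0.07, 0.3, 0, 0], [0.06, 0.25, 0, 0]]

```text
time: 8.75
position: [536.4, 60.3, 190.9]
orientation: [0.007, 1.0, 0.007, -0.004]
ft_force: [1.1, 1.0, 0.7]
grip_width: 85.3
```

Emit:
drive_tool:
  increments:
    - [[0, 0, 0.1, 0], [0, 0, 0, 0]]

```text
time: 8.95
position: [535.9, 53.8, 173.3]
orientation: [0.008, 1.0, 0.003, -0.006]
ft_force: [0.6, 0.0, -0.1]
grip_width: 85.1
```

Emit:
drive_tool:
  increments:
    - [[0.01, -0.03, 0.15, 0], [0, 0, 0.2, 0], [0, 0, 0.2, 0], [0, 0, 0.15, 0], [0, 0, 0.06, 0], [0, 0, 0, 0]]

```text
time: 9.55
position: [534.5, 59.4, 55.0]
orientation: [0.008, 1.0, 0.005, -0.007]
ft_force: [0.5, -0.1, -1.0]
grip_width: 85.1
```

```bash
python3 - <<'E'
from h import *
f,o=grab("wrist");print(o["position"].round(1),o["orientation"].round(4))
m=mask(f,"blue");print([(a,ce.round(1),b,ray(f,*ce,95).round(1)) for a,ce,b in blobs(m,400)[0]])
E
```

```text
[534.5  59.4  55. ] [ 0.0081  0.9999  0.0049 -0.0067]
[(np.int32(626), array([257.9, 202.1]), array([224, 192,  70,  31], dtype=int32), array([535.4,  95.5])), (np.int32(9274), array([257.2, 273.8]), array([201, 220, 114, 102], dtype=int32), array([535.5,  64.6]))]
```

Emit:
drive_tool:
  increments:
    - [[0, 0, 0, 0], [0, 0, 0, 0], [0, 0, 0, 0], [0, 0, 0, 0], [0, 0, 0, 0], [0, 0, 0, 0]]
  hand: -1

```text
time: 10.2
position: [538.0, 60.4, 60.3]
orientation: [0.008, 1.0, 0.005, -0.002]
ft_force: [-0.2, -0.3, -3.3]
grip_width: 47.9
```

Emit:
drive_tool:
  increments:
    - [[0, 0, -0.1, 0], [0, 0, -0.25, 0], [0, 0, -0.25, 0], [0, 0, -0.25, 0], [0, 0, -0.15, 0], [0, 0, 0, 0]]

```text
time: 10.8
position: [536.3, 62.0, 212.3]
orientation: [0.008, 1.0, 0.005, -0.007]
ft_force: [1.0, -0.6, -1.8]
grip_width: 47.5
```

Emit:
drive_tool:
  increments:
    - [[-0.03, -0.14, 0, 0], [-0.06, -0.25, 0, 0], [-0.08, -0.3, 0, 0], [-0.08, -0.3, 0, 0], [-0.08, -0.3, 0, 0], [-0.06, -0.27, 0, 0], [-0.04, -0.2, 0, 0], [0, 0, 0, 0]]

```text
time: 11.6
position: [464.2, 330.8, 194.1]
orientation: [0.012, 1.0, 0.001, -0.013]
ft_force: [0.6, -0.1, -2.6]
grip_width: 47.6
```

Emit:
drive_tool:
  increments:
    - [[0.03, -0.04, 0.12, 0], [0, 0, 0.2, 0], [0, 0, 0.2, 0], [0, 0, 0.18, 0], [0, 0, 0.08, 0], [0, 0, 0, 0]]

```text
time: 12.2
position: [462.7, 329.8, 64.4]
orientation: [0.016, 1.0, 0.002, -0.016]
ft_force: [0.2, 2.6, 5.4]
grip_width: 47.8
```

Emit:
drive_tool:
  increments:
    - [[0, 0, 0, 0], [0, 0, 0, 0], [0, 0, 0, 0], [0, 0, 0, 0], [0, 0, 0, 0]]
  hand: 1

```text
time: 12.7
position: [464.1, 328.9, 66.5]
orientation: [0.015, 1.0, 0.001, -0.015]
ft_force: [-0.3, 0.0, 0.4]
grip_width: 85.4
```

Emit:
drive_tool:
  increments:
    - [[0, 0, -0.1, 0], [0, 0, -0.25, 0], [0, 0, -0.25, 0], [0, 0, -0.25, 0], [0, 0, 0, 0]]

```text
time: 13.2
position: [467.5, 332.7, 198.9]
orientation: [0.015, 1.0, 0.001, -0.015]
ft_force: [0.5, 0.2, -0.1]
grip_width: 85.3
```

Emit:
drive_tool:
  increments:
    - [[-0.01, 0.15, 0, 0], [-0.01, 0.3, 0, 0], [-0.01, 0.32, 0, 0], [-0.01, 0.32, 0, 0], [-0.01, 0.32, 0, 0], [-0.01, 0.32, 0, 0], [-0.01, 0.32, 0, 0], [-0.01, 0.32, 0, 0]]

```text
time: 14.0
position: [459.0, -27.1, 210.5]
orientation: [0.013, 1.0, 0.009, -0.01]
ft_force: [1.6, -0.7, 0.6]
grip_width: 85.8
```

Emit:
drive_tool:
  increments:
    - [[-0.02, 0.3, 0, 0], [0, 0.15, 0, 0], [0, 0, 0, 0]]

```text
time: 14.3
position: [455.8, -102.5, 212.8]
orientation: [0.014, 1.0, 0.004, -0.009]
ft_force: [0.7, 0.1, -1.0]
grip_width: 85.3
```

Emit:
drive_tool:
  increments:
    - [[-0.035, -0.025, 0.15, 0], [0, 0, 0.25, 0], [0, 0, 0.25, 0], [0, 0, 0.18, 0], [0, 0, 0.1, 0], [0, 0, 0.05, 0], [0, 0, 0, 0]]

```text
time: 15.0
position: [449.5, -98.5, 62.3]
orientation: [0.013, 1.0, 0.006, -0.006]
ft_force: [-1.3, -0.3, -0.6]
grip_width: 85.5
```

```bash
python3 - <<'E'
from h import *
f,o=grab("wrist");print(o["position"].round(1),o["orientation"].round(4))
m=mask(f,"green");print([(a,ce.round(1),b,ray(f,*ce,95).round(1)) for a,ce,b in blobs(m,400)[0]])
E
```

```text
[449.5 -98.5  62.3] [ 0.0129  0.9999  0.006  -0.0059]
[(np.int32(572), array([256.1, 199.3]), array([223, 190,  67,  30], dtype=int32), array([449.5, -63.2])), (np.int32(8942), array([255.7, 271. ]), array([202, 217, 107, 105], dtype=int32), array([449.7, -96.2])), (np.int32(606), array([416.1, 372.7]), array([401, 357,  35,  27], dtype=int32), array([ 529.3, -151.5]))]
```

Emit:
drive_tool:
  increments:
    - [[0, 0, 0, 0], [0, 0, 0, 0], [0, 0, 0, 0], [0, 0, 0, 0], [0, 0, 0, 0], [0, 0, 0, 0]]
  hand: -1

```text
time: 15.65
position: [453.1, -98.6, 66.8]
orientation: [0.014, 1.0, 0.006, -0.002]
ft_force: [-0.7, -0.1, -1.4]
grip_width: 47.6
```

Emit:
drive_tool:
  increments:
    - [[0, 0, -0.1, 0], [0, 0, -0.25, 0], [0, 0, -0.25, 0], [0, 0, -0.25, 0], [0, 0, -0.15, 0], [0, 0, 0, 0]]

```text
time: 16.25
position: [451.4, -94.3, 219.8]
orientation: [0.013, 1.0, 0.006, -0.005]
ft_force: [1.1, -0.8, -1.2]
grip_width: 47.4
```

Emit:
drive_tool:
  increments:
    - [[0.03, 0.14, 0, 0], [0.05, 0.25, 0, 0], [0.06, 0.28, 0, 0], [0.06, 0.28, 0, 0], [0.06, 0.25, 0, 0], [0.05, 0.2, 0, 0], [0, 0.04, 0, 0], [0, 0, 0, 0]]

```text
time: 17.05
position: [498.3, -315.1, 211.2]
orientation: [0.008, 1.0, 0.008, -0.011]
ft_force: [-0.5, 0.8, -1.1]
grip_width: 47.9
```

Emit:
drive_tool:
  increments:
    - [[0.01, -0.02, 0.14, 0], [0, 0, 0.22, 0], [0, 0, 0.22, 0], [0, 0, 0.18, 0], [0, 0, 0.08, 0], [0, 0, 0, 0]]

```text
time: 17.65
position: [493.2, -305.2, 76.7]
orientation: [0.005, 1.0, 0.01, -0.014]
ft_force: [-0.3, 0.2, -1.4]
grip_width: 47.3
```

Emit:
drive_tool:
  increments:
    - [[0, 0, 0.03, 0], [0, 0, 0.02, 0], [0, 0, 0, 0]]

```text
time: 17.95
position: [493.4, -303.9, 72.4]
orientation: [0.006, 1.0, 0.012, -0.014]
ft_force: [0.2, 0.6, -2.2]
grip_width: 47.4
```

Emit:
drive_tool:
  increments:
    - [[0, 0, 0.03, 0], [0, 0, 0, 0]]

```text
time: 18.15
position: [495.1, -304.9, 72.3]
orientation: [0.008, 1.0, 0.012, -0.011]
ft_force: [0.1, -0.1, -1.1]
grip_width: 47.3
```

Emit:
drive_tool:
  increments:
    - [[0, 0, 0.02, 0], [0, 0, 0, 0], [0, 0, 0, 0], [0, 0, 0, 0], [0, 0, 0, 0], [0, 0, 0, 0]]
  hand: 1

```text
time: 18.75
position: [496.3, -305.3, 69.6]
orientation: [0.009, 1.0, 0.012, -0.01]
ft_force: [0.5, 1.0, -0.0]
grip_width: 85.0
```

Emit:
drive_tool:
  increments:
    - [[0, 0, -0.1, 0], [0, 0, -0.25, 0], [0, 0, -0.25, 0], [0, 0, -0.25, 0], [0, 0, 0, 0]]

```text
time: 19.25
position: [497.3, -302.1, 198.6]
orientation: [0.007, 1.0, 0.012, -0.013]
ft_force: [1.6, -0.7, 0.2]
grip_width: 85.1
```

Emit:
drive_tool:
  increments:
    - [[0.05, -0.12, -0.1, 0.016], [0.1, -0.25, -0.12, 0], [0.12, -0.25, -0.14, 0], [0.12, -0.28, -0.14, 0], [0.12, -0.28, -0.14, 0], [0.12, -0.28, -0.12, 0], [0.12, -0.25, -0.1, 0], [0.07, -0.15, 0, 0]]

```text
time: 20.05
position: [626.4, -17.3, 321.2]
orientation: [0.007, 1.0, -0.006, -0.013]
ft_force: [0.2, -0.9, 0.2]
grip_width: 85.4
```

Emit:
drive_tool:
  increments:
    - [[0, 0, 0, 0], [0, 0, 0, 0]]

```text
time: 20.25
position: [627.7, -13.1, 319.3]
orientation: [0.007, 1.0, -0.003, -0.014]
ft_force: [-0.7, -0.1, -0.6]
grip_width: 85.0
```

```bash
python3 - <<'E'
from h import *
f,o=grab("wrist");print(o["position"].round(1),o["orientation"].round(4))
save(f,"w3",1.5)
for n,(x,y,z) in dict(jug=(678.6,24.9,185)).items(): print(n,proj(f,(x,y,z)).round(1),(proj(f,(x,y,z))*1.5).round(0))
E
```

```text
[627.7 -13.1 319.3] [ 0.0067  0.9999 -0.0029 -0.0138]
jug [311.8 145.7] [468. 219.]
```

View pics/w3.png

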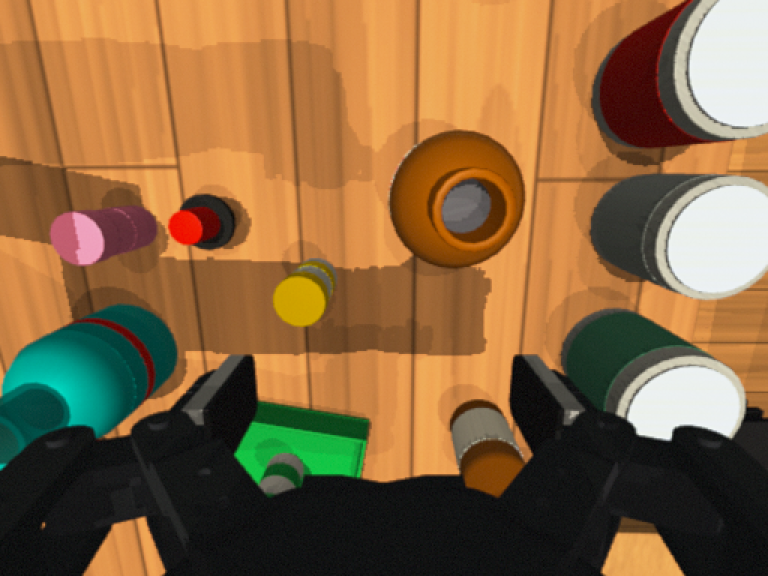

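Wrist view 3 (1.5x): the amber neck's rim is at about (477,209) with the open bore facing up. The stopper knob is at (187,227), the yellow pot stands at (300,300), and the spare bottle is at (485,440). I'll fit circles to the rim.

```bash
python3 - <<'E'
from h import *
def fit(f,c,R0,R1,edge):
    # radial edges about guess c; edge=+1 dark->bright going outward, -1 bright->dark
    g=cv2.GaussianBlur(cv2.cvtColor(f["image"],cv2.COLOR_RGB2GRAY).astype(np.float32),(0,0),.8)
    c=np.array(c,float)
    for _ in range(6):
        P=[]
        for t in np.linspace(0,2*np.pi,72,endpoint=False):
            r=np.arange(R0,R1,.25);x=(c[0]+r*np.cos(t)).astype(np.float32);y=(c[1]+r*np.sin(t)).astype(np.float32)
            p=cv2.remap(g,x[None],y[None],1)[0];d=np.gradient(p)*edge;i=d.argmax()
            if d[i]>2.: P.append((x[i],y[i]))
        P=np.array(P,np.float32);
        for k in range(3):
            A=np.c_[2*P,np.ones(len(P))];s=np.linalg.lstsq(A,(P**2).sum(1),rcond=None)[0]
            r=np.hypot(*(P-s[:2]).T);rad=np.sqrt(s[2]+s[0]**2+s[1]**2);P=P[abs(r-rad)<max(1.2,1.5*np.std(r))]
        c=s[:2]
    return c,rad,len(P)
f,o=grab("wrist");d=f["p"][2]-185
print("expected px bore",20.5*f["f"]/d,"outer",27*f["f"]/d)
for e,a,b in((1,14,26),(-1,23,33)):
    c,r,n=fit(f,(318,139.3),a,b,e);print("wrist",e,c.round(1),r.round(1),n,ray(f,*c,185).round(1))
t,_=grab("top");d=t["p"][2]-185;print("expected",20.5*t["f"]/d,27*t["f"]/d)
for e,a,b in((1,5,11),(-1,8,14)):
    c,r,n=fit(t,(234,131),a,b,e);print("top",e,c.round(1),r.round(1),n,ray(t,*c,185).round(1))
for n,ff,u,v in(("w",f,187/1.5,227/1.5),("t",t,239.7,225.5)): print("stopper",n,ray(ff,u,v,86).round(1))
vis=np.hstack([cv2.resize(f["image"][90:190,260:380],(480,400)),cv2.resize(t["image"][100:160,200:272],(480,400))])
cv2.imwrite("pics/c1.png",cv2.cvtColor(vis,cv2.COLOR_RGB2BGR))
E
```

```text
expected px bore 20.90702349249895 outer 27.536079721827885
wrist 1 [315.4 139.4] 22.1 69 [681.4  30.8]
wrist -1 [315.1 139.2] 26.5 60 [681.1  31. ]
expected 8.193384064659831 10.791286329064166Traceback (most recent call last):
  File "<stdin>", line 24, in <module>
  File "<stdin>", line 14, in fit
    return umr_sum(a, axis, dtype, out, keepdims, initial, where)
numpy.exceptions.AxisError: axis 1 is out of bounds for array of dimension 1
```

Emit:
drive_tool:
  increments:
    - [[-0.1, 0, 0, 0], [-0.18, -0.02, 0.06, -0.004], [-0.2, -0.02, 0.15, 0], [-0.22, -0.02, 0.2, 0], [-0.22, -0.02, 0.2, 0], [-0.2, -0.02, 0.2, 0], [-0.1, -0.02, 0.1, 0], [0, 0, 0, 0]]
  hand: 0.46

```text
time: 21.2
position: [428.1, -7.8, 180.9]
orientation: [0.008, 1.0, -0.011, -0.014]
ft_force: [-0.4, -0.6, 0.9]
grip_width: 62.8
```

```bash
python3 - <<'E'
from h import *
f,o=grab("wrist");print(o["position"].round(1),o["orientation"].round(4),o["grip_width"])
for a,ce,b in blobs(mask(f,"red"),200)[0]: print(a,ce.round(1),b,ray(f,*ce,86).round(1),ray(f,*ce,80).round(1))
save(f,"w4",1.0)
E
```

```text
[428.1  -7.8 180.9] [ 0.0076  0.9998 -0.0114 -0.014 ] 62.76442919587382
1059 [486.4 139.8] [472  89  40 109] [613.7  35.5] [618.3  34.9]
1055 [191.5 169.6] [155 152  56  61] [370.7  15.2] [369.1  14.1]
1277 [274.6 174.2] [256 153  39  42] [442.1  10. ] [442.3   8.7]
223 [203.5 290.7] [191 275  22  42] [ 372.1 -105.1] [ 370.6 -109.3]
```

Emit:
drive_tool:
  increments:
    - [[0.06, -0.06, 0.05, -0.015], [0.06, -0.06, 0.1, 0], [0, 0, 0.15, 0], [0, 0, 0.15, 0], [0, 0, 0.1, 0], [0, 0, 0, 0]]

```text
time: 21.85
position: [465.5, 9.3, 101.9]
orientation: [0.007, 1.0, 0.0, -0.001]
ft_force: [0.6, -0.4, -0.2]
grip_width: 62.6
```

Emit:
drive_tool:
  increments:
    - [[-0.08, 0, 0, 0], [-0.07, 0, 0, 0], [0, 0, 0, 0], [0, 0, 0, 0]]

```text
time: 22.25
position: [446.0, 9.7, 104.7]
orientation: [0.007, 1.0, 0.001, 0.002]
ft_force: [0.1, -0.2, 0.8]
grip_width: 61.9
```

Emit:
drive_tool:
  increments:
    - [[-0.025, 0, 0.08, 0], [0, 0, 0.12, 0], [0, 0, 0.1, 0], [0, 0, 0.06, 0], [0, 0, 0, 0], [0, 0, 0, 0]]

```text
time: 22.85
position: [447.3, 9.0, 54.1]
orientation: [0.006, 1.0, 0.001, 0.009]
ft_force: [0.2, 0.7, -0.3]
grip_width: 62.3
```

```bash
python3 - <<'E'
from h import *
f,o=grab("wrist");print(o["position"].round(1),o["orientation"].round(4),o["grip_width"])
for a,ce,b in blobs(mask(f,"red"),600)[0]: print(a,ce.round(1),b,ray(f,*ce,86).round(1))
save(f,"w5",1.0)
E
```

```text
[447.3   9.   54.1] [6.500e-03 9.999e-01 5.000e-04 8.700e-03] 62.32357391165829
7226 [ 88.3 241.3] [  0 197 150  88] [375.7  25.2]
5152 [246.9 262. ] [212 214  70  94] [442.7  14.9]
```

View pics/w5.png

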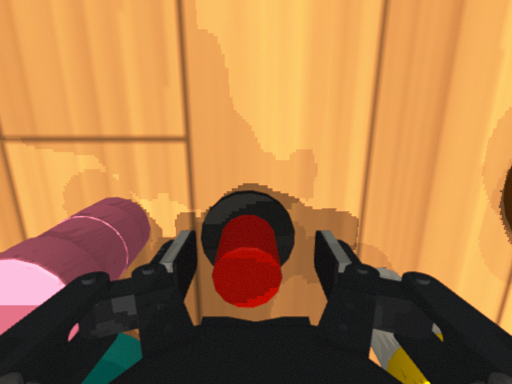

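The near crop shows the knob's top disc at (247,277) between the pads, with the pink pot clear at the left. I'll shift about 4 mm in x and go a little lower.

Emit:
drive_tool:
  increments:
    - [[-0.03, 0, 0.03, 0], [-0.01, 0, 0.02, 0], [0, 0, 0, 0]]

```text
time: 23.2
position: [442.2, 9.0, 47.5]
orientation: [0.006, 1.0, 0.001, 0.01]
ft_force: [0.0, -0.3, -0.5]
grip_width: 62.6
```

Emit:
drive_tool:
  increments:
    - [[0, 0, 0, 0], [0, 0, 0, 0], [0, 0, 0, 0], [0, 0, 0, 0], [0, 0, 0, 0], [0, 0, 0, 0]]
  hand: -1

```text
time: 23.8
position: [442.3, 9.0, 47.9]
orientation: [0.006, 1.0, 0.001, 0.011]
ft_force: [0.7, 0.5, 0.4]
grip_width: 30.7
```

Emit:
drive_tool:
  increments:
    - [[0, 0, -0.1, 0], [0, 0, -0.25, 0], [0, 0, -0.3, 0], [0, 0, -0.3, 0], [0, 0, -0.3, 0], [0, 0, -0.15, 0], [0, 0, 0, 0]]

```text
time: 24.5
position: [436.1, 11.7, 263.6]
orientation: [0.006, 1.0, 0.001, 0.008]
ft_force: [0.7, -0.3, -1.3]
grip_width: 30.7
```

Emit:
drive_tool:
  increments:
    - [[0.08, -0.01, 0, 0], [0.16, -0.01, 0, 0], [0.22, -0.02, 0, 0], [0.25, -0.02, 0, 0], [0.25, -0.02, 0, 0], [0.22, -0.02, 0, 0], [0.15, -0.01, 0, 0], [0, 0, 0, 0]]

```text
time: 25.3
position: [638.5, 28.8, 252.1]
orientation: [0.007, 1.0, 0.0, 0.0]
ft_force: [0.6, 0.2, -2.3]
grip_width: 30.7
```

Emit:
drive_tool:
  increments:
    - [[0.05, 0, 0, 0], [0, 0, 0, 0], [0, 0, 0, 0]]

```text
time: 25.6
position: [643.3, 28.6, 246.0]
orientation: [0.007, 1.0, 0.0, -0.005]
ft_force: [-0.3, -0.9, -0.5]
grip_width: 30.8
```

```bash
python3 - <<'E'
from h import *
f,o=grab("wrist");print(o["position"].round(1),o["orientation"].round(4),o["grip_width"])
g,_=grab("side")
for P in((680.5,29.5,185),): print(proj(f,P).round(1),proj(g,P).round(1))
u,v=proj(g,(680.5,29.5,200)).astype(int);print(u,v)
vis=np.hstack([cv2.resize(f["image"],(512,384)),cv2.resize(g["image"][v-48:v+48,u-36:u+36],(288,384),interpolation=3)])
cv2.imwrite("pics/c2.png",cv2.cvtColor(vis,cv2.COLOR_RGB2BGR))
E
```

```text
[643.3  28.6 246. ] [ 7.0e-03  1.0e+00  5.0e-04 -5.3e-03] 30.816114810116293
[305.7 206. ] [201.1 163.6]
200 159
```

View pics/c2.png

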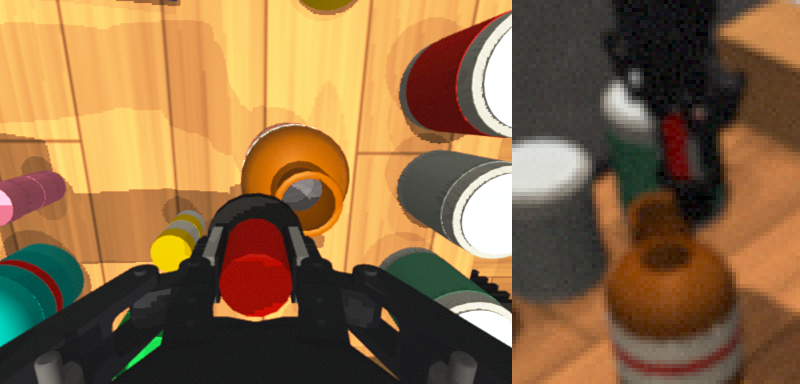

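```bash
python3 - <<'E'
from h import *
f,o=grab("wrist")
g=cv2.GaussianBlur(cv2.cvtColor(f["image"],cv2.COLOR_RGB2GRAY).astype(np.float32),(0,0),.8)
d=f["p"][2]-185;print("exp",20.5*f["f"]/d,27*f["f"]/d)
for e,a,b in((1,20,34),(-1,32,42)):
    c=np.array([305.,201.])
    for _ in range(8):
        P=[]
        for t in np.radians(np.arange(-75,80,4)):
            r=np.arange(a,b,.25);x=(c[0]+r*np.cos(t)).astype(np.float32);y=(c[1]+r*np.sin(t)).astype(np.float32)
            D=np.gradient(cv2.remap(g,x[None],y[None],1)[0])*e;i=D.argmax()
            if D[i]>1.5:P.append((x[i],y[i]))
        P=np.array(P)
        rad=(20.5 if e>0 else 27)*f["f"]/d
        from scipy.optimize import least_squares
        c=least_squares(lambda c:np.hypot(*(P-c).T)-rad,c,loss="soft_l1").x
    print(e,c.round(1),len(P),np.median(abs(np.hypot(*(P-c).T)-rad)).round(2),ray(f,*c,185).round(1))
E
```

```text
exp 28.339523248367367 37.32522574175214
1 [305.6 202.7] 38 0.69 [680.5  31.8]
-1 [300.2 201.4] 31 2.32 [676.4  32.9]
```

Emit:
drive_tool:
  increments:
    - [[0.06, -0.01, -0.03, 0], [0.08, -0.01, -0.03, 0], [0.07, 0, -0.01, 0], [0.03, 0, 0, 0], [0, 0, 0, 0], [0, 0, 0, 0]]

```text
time: 26.35
position: [678.2, 31.7, 261.3]
orientation: [0.007, 1.0, 0.0, -0.003]
ft_force: [1.4, 0.5, -1.0]
grip_width: 30.4
```

Emit:
drive_tool:
  increments:
    - [[0.03, -0.01, 0.02, 0], [0, 0, 0.05, 0], [0, 0, 0.06, 0], [0, 0, 0.04, 0], [0, 0, 0, 0], [0, 0, 0, 0]]

```text
time: 26.95
position: [680.9, 32.9, 232.5]
orientation: [0.007, 1.0, 0.0, -0.004]
ft_force: [-0.1, 0.2, -0.3]
grip_width: 30.9
```

Emit:
drive_tool:
  increments:
    - [[0, 0, 0.04, 0], [0, 0, 0.04, 0], [0, 0, 0.03, 0], [0, 0, 0, 0]]

```text
time: 27.35
position: [680.8, 32.6, 214.8]
orientation: [0.007, 1.0, 0.0, -0.004]
ft_force: [0.3, 0.6, -0.4]
grip_width: 30.7
```

Foot is about 18 mm in with no contact force, so it entered the bore. Continuing.

Emit:
drive_tool:
  increments:
    - [[0, 0, 0.03, 0], [0, 0, 0.03, 0], [0, 0, 0.02, 0], [0, 0, 0, 0]]

```text
time: 27.75
position: [680.8, 32.4, 201.9]
orientation: [0.007, 1.0, 0.0, -0.004]
ft_force: [0.1, 0.3, -0.2]
grip_width: 30.7
```

Emit:
drive_tool:
  increments:
    - [[0, 0, 0.02, 0], [0, 0, 0.02, 0], [0, 0, 0, 0], [0, 0, 0, 0]]

```text
time: 28.15
position: [681.3, 32.3, 197.3]
orientation: [0.007, 1.0, 0.0, -0.002]
ft_force: [0.0, 0.6, -1.2]
grip_width: 31.0
```

Emit:
drive_tool:
  increments:
    - [[0, 0, 0.03, 0], [0, 0, 0.02, 0], [0, 0, 0, 0]]

```text
time: 28.45
position: [682.2, 32.4, 197.6]
orientation: [0.007, 1.0, 0.0, 0.002]
ft_force: [-0.1, -0.3, -0.7]
grip_width: 30.7
```

Emit:
drive_tool:
  increments:
    - [[0, 0, 0.05, 0], [0, 0, 0.05, 0]]

```text
time: 28.65
position: [683.1, 32.4, 196.8]
orientation: [0.006, 1.0, 0.0, 0.009]
ft_force: [-13.7, 0.4, 33.0]
grip_width: 31.0
```

Emit:
drive_tool:
  increments:
    - [[0, 0, 0, 0], [0, 0, 0, 0], [0, 0, 0, 0], [0, 0, 0, 0]]
  hand: 0.3

```text
time: 29.05
position: [683.7, 32.4, 198.4]
orientation: [0.006, 1.0, 0.0, 0.011]
ft_force: [-0.2, -0.2, 0.1]
grip_width: 55.7
```

Emit:
drive_tool:
  increments:
    - [[0, 0, -0.08, 0], [0, 0, -0.2, 0], [0, 0, -0.25, 0], [0, 0, -0.2, 0], [0, 0, 0, 0]]

```text
time: 29.55
position: [680.0, 33.7, 307.2]
orientation: [0.007, 1.0, 0.0, 0.005]
ft_force: [0.3, -0.6, 0.8]
grip_width: 55.3
```

Emit:
drive_tool:
  increments:
    - [[-0.2, 0.1, 0, 0], [-0.3, 0.1, 0, 0], [-0.3, 0.1, 0, 0], [-0.3, 0.1, 0, 0], [-0.3, 0.1, 0, 0], [-0.3, 0.1, 0, 0], [-0.2, 0, 0, 0], [0, 0, 0, 0]]

```text
time: 30.35
position: [384.5, -58.7, 295.3]
orientation: [0.007, 1.0, 0.001, -0.001]
ft_force: [1.4, -0.4, -0.4]
grip_width: 55.1
```

```bash
python3 - <<'E'
from h import *
o=env.get_obs();print(o["position"].round(1),o["orientation"].round(4))
g,_=grab("side");t,_=grab("top")
vis=np.hstack([cv2.resize(g["image"][110:350,100:370],(432,384)),cv2.resize(t["image"][100:340,70:420],(368,252)) if 0 else cv2.resize(t["image"][95:279,120:296],(368,384),interpolation=3)])
cv2.imwrite("pics/c3.png",cv2.cvtColor(vis,cv2.COLOR_RGB2BGR))
E
```

```text
[384.5 -58.7 295.3] [ 6.6e-03  1.0e+00  1.0e-03 -9.0e-04]
```

View pics/c3.png

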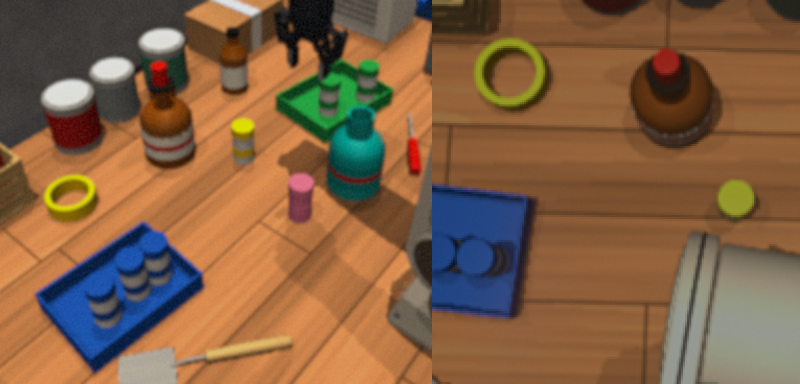

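Side and top crops: the knob and flange sit on the amber neck at (160,73), the three blue pots stand in the blue tray, two green pots stand in the green tray, and yellow is undisturbed. I'll check the stopper height numerically, then take one near look at the blue tray.

```bash
python3 - <<'E'
from h import *
g,_=grab("side");t,_=grab("top")
def near(f,c,P,w=25):
    u=proj(f,P);L=[x for x in blobs(mask(f,c,90),15)[0] if np.hypot(*(x[1]-u))<w]
    return u.round(1),[(a,ce.round(1)) for a,ce,b in L]
rays=[]
for n,f in(("side",g),("top",t)):
    u,L=near(f,"red",(681,31.5,214));print(n,"expected knob centre",u,L)
    c=L[0][1];d=f["R"]@np.array([(c[0]-f["cx"])/f["f"],(c[1]-f["cy"])/f["f"],1]);rays.append((f["p"],d/np.linalg.norm(d)))
A=sum(np.eye(3)-np.outer(d,d) for p,d in rays);b=sum((np.eye(3)-np.outer(d,d))@p for p,d in rays)
print("triangulated knob",np.linalg.solve(A,b).round(1),"seated knob mid z=214 (top cam sees mostly its top 235)")
print("yellow",near(t,"yellow",(543,-60,85)))
E
```

```text
side expected knob centre [199.5 156.5] [(np.int32(172), array([199.3, 156.1]))]
top expected knob centre [231.1 126.8] [(np.int32(181), array([231.8, 126. ]))]
triangulated knob [683.4  29.9 213.7] seated knob mid z=214 (top cam sees mostly its top 235)
yellow (array([264.7, 189.6]), [(np.int32(281), array([264.9, 189.9]))])
```

Emit:
drive_tool:
  increments:
    - [[0.05, -0.2, -0.1, 0], [0.05, -0.3, 0, 0], [0.05, -0.3, 0, 0], [0.05, -0.3, 0, 0], [0.05, -0.3, 0, 0], [0.05, -0.3, 0, 0], [0, -0.2, 0, 0], [0, 0, 0, 0]]
  hand: 1

```text
time: 31.35
position: [446.5, 243.8, 300.4]
orientation: [0.008, 1.0, 0.002, -0.001]
ft_force: [0.0, -0.9, 0.4]
grip_width: 85.1
```

```bash
python3 - <<'E'
from h import *
f,o=grab("wrist");print(o["position"].round(1),o["orientation"].round(4));save(f,"w6",1.5)
print([proj(f,P).round(0)*1.5 for P in((451,271,100),(463,330,100),(466,397,100))])
E
```

```text
[446.5 243.8 300.4] [ 7.5e-03  1.0e+00  1.9e-03 -7.0e-04]
[array([390. , 223.5]), array([405. , 145.5]), array([411.,  48.])]
```

View pics/w6.png

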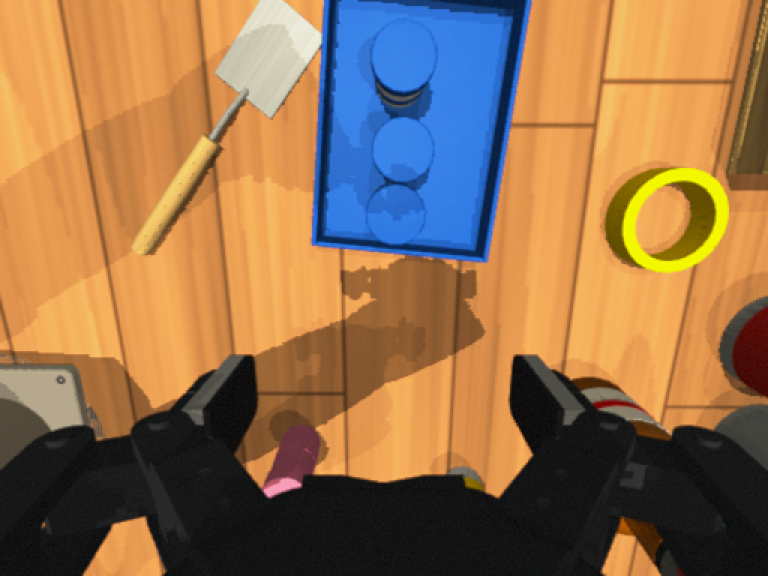

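The tray view shows the three blue lids at (404,55), (403,150) and (395,214), separate and upright where expected. Handing in.

```bash
python3 -c "
from cell import env
print(env.get_obs()['time'],env.get_obs()['ft_force'].round(1));print(env.hand_in())"
```

```text
31.4 [0.2 1.1 0.7]
the job is handed in; nothing more can be done
None
```

I put both loose blue pots in the blue tray, the green pot in the green tray and the stopper in the amber jug's neck. I handed the job in at 31.4 s; no verdict was given.

- **Pots:** the last views showed all three blue pots and both green pots standing upright and apart in their trays. The two blue pots nearest each other in the tray have a gap of only about 5–10 mm. I checked the green tray only in the side view, not from near.
- **Stopper:** it stopped under a 33 N push with its foot about 37 mm below the rim by tool height. Triangulating the knob from the two fixed cameras gave a mid-height of 213.7 mm, where 214 mm is fully seated.
- **Bystanders:** the yellow pot's image moved less than 1 px. Nothing in the views looked disturbed, and the robot was clear of everything at hand-in.
- **Disagreement:** before insertion, the top camera placed the jug's mouth about 6–7 mm from where the wrist camera did. I used the wrist reading, and the stopper went in without side contact. The knob afterwards triangulated within about 3 mm of that position, so I don't have an independent check of its centring finer than that.

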